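Hold a pressure probe on the marked spot of a pendant disc

ROBOT

A 6-joint arm with a two-finger parallel gripper is mounted at the origin on the work surface. World frame = base frame: x ahead of the robot, y to its left, z up, the work surface at z = 0. Lengths are in m, angles in rad, forces in N, time in s.
With the tool pointing down it reaches from about 0.275 to 0.825 m from the base axis. Payload 5.2 kg.
Tool frame: the origin (TCP) lies between the finger pads; the fingertips stand 8 mm ahead of it and the grasp point (between the pads) lies 11 mm behind it (r.tcp_to_tips is the distance from the TCP to the fingertips, in m); z points along the fingers, y is the direction in which the jaws open and shut (so a half turn about z gives the same grasp; the last joint's range is limited). The gripper opens to 93 mm and grips with 3 to 60 N. Pads are 15 mm wide; open, the fingers measure 128 mm over their backs; the gripper's body (75 mm by 188 mm) begins 65 mm behind the grasp point.
Start: joints at [-1.4, 0.259, 1.535, -0, 1.348, -0.203], TCP at [0.201, -0.512, 0.227] pointing down, gripper open.
Joint ranges: [-3.14, 3.14], [-0.91, 2.08], [0.19, 2.58], [-1.22, 4.36], [0.22, 2.71], [-3.12, 3.12]. Speed limits (rad/s): [2.57, 2.57, 3.14, 3.14, 3.14, 3.14].

INTERFACE

Orientations are given as a rotation vector (axis times angle).
In Python, from station import r, capture, close_job gives the robot as it stands.
- The arm moves only by the tool send_rows, never from a script. Its argument "increments" is a list of rows, each an object with "travel": the shift along the tool's x, y, z in mm, a list of three; "turn": the turn about the tool's z in degrees. A call has 1 to 12 rows; each row shifts and turns the commanded pose from where the row before left it, along the tool's axes as they then stand; what a row does not reach is not made up. A row lasts 1/12 s, in which the tool goes at most 41.7 mm and 7.16 degrees, less where a joint would pass 70% of its speed; a pose out of reach is approached as far as the arm can. A call is refused whole if a number of a shift passes 41.7 or a number of a turn 7.16, either way. A call with a gripper value outside its range is refused whole. "hand" is the opening, from -1 (shut) to 1 (fully open), set as the call begins (left out, the last holds). The fingers move at their own pace and stop on an object; "grip_force" is the grip in N (left out, the last holds). Time passes only in rows, so rows that do not move let the fingers close. It gives the time, the measured TCP pose, the force and the opening at its end, in the units of the state.
- r.sense(): the state, without advancing time (a new reading comes with each control period).
- capture(name): name is "side" or "top" or "wrist"; returns a dict with "image" (480x640x3 uint8, red, green, blue), "z_map" (480x640 float32, m along the optical axis (not along the pixel's ray), 0 where there is no reading), "intrinsics" (3x3 intrinsics, pixels), "rvec" (rotation vector, rad) and "tvec" (3), from world to camera coordinates, as OpenCV has them. Camera axes: x right, y down, z forward; pixel columns grow to the right and rows downward; lengths in m; the calibration is good to about 2 mm. The wrist camera is an equidistant fisheye: a pixel r from the principal point sees the ray r / f radians off the axis. A picture is of the moment at which its call begins.
- close_job(): hands the job in, once; it reports no verdict.
The state is a dict: "clock": time; "joints": joint angles; "dq": joint speeds; "effort": joint torques, N m; "ee_pos": TCP position; "tool_rot": TCP orientation; "wrist_force": force on the tool from outside, world axes, zero at the start; "ft_torque": the same for the moment, N m; "gripper_width": finger opening in m.
Only numpy, scipy, OpenCV 4.12 (cv2) and the standard library are available. Lean on these libraries where they do the work, as an engineer would, in place of code of your own. Each camera call takes 0.05 s, during which the arm holds its last target.

TASK

First pull the work slide by its yellow knob out from under the clear hood to its stop. Then take the probe with the blue collar from its stand and set its tip on the red spot of the silver disc, square to the disc's leaning face, pressing gently so that the sprung pad sinks about half way (some 3 N) while the slide stays out at its stop. Finish holding the probe there, still in the gripper and pressed on the spot; leave the spare tool and everything else on the bench alone.

Things in the scene. Friction and masses are not known exactly. Their poses are not given: they have to be found in the camera images.
- slide (a joint): How far the sprung work slide is pulled out, m: 0 = in, 0.10 = out at its stop; starts 0 to 0.02. Moves level along the holder's -x. A brake (5 N) and a light return spring (up to 1.5 N) resist: pull with about 7 N. The brake keeps the slide where it is let go; a level shove of over 3.5 N would push it back in.
- pull_knob (a point): Middle of the grip of the yellow pull knob, an upright post 18 mm in diameter on the slide's front end, standing from 22 to 65 mm above the bench; this point is on its axis, 50 mm above the bench. Only the slide's plate, 22 mm high, is within 60 mm of it. Its x axis points into the hood, z up.
- holder: Work holder fixed to the bench: green base, clear dust hood 165 mm deep, 190 wide, 160 high, open in front to 98 mm height. Origin on the bench below the middle of the hood's front opening; the hood spans x 0 to 165, y +-95 mm; -x points out of the hood to the robot, z up. Slide in: knob at x = -75, pad at +50 mm (in the hood); slide out: -175 and -50 mm.
- red_spot (a point): Centre of the red spot, 16 mm across, on the silver disc (48 mm across) on the slide's sprung pad; 10 mm to the +y side of the disc's centre. z axis: outward normal of the disc's face, leaning 25 degrees from vertical to the holder's -x side (to the robot). 68 mm above the bench when not pressed; moves with slide and pad.
- pad (a joint): How far the sprung pad under the disc is pressed in along the face's normal, m: 0 = up, 0.016 = bottom. Spring: about 0.75 N to start plus 0.25 N per mm; half way (8 mm) takes 2.5 to 3 N.
- probe: Hand probe with the blue collar, 138 mm long, about 0.07 kg, upright in the stand, tip down. Origin at its tip, z up along it. From the tip: blunt steel nose 8 mm thick, shank 12 mm thick (14 to 50 mm), blue collar 22 mm thick (50 to 58), square white handle 16 x 16 mm (58 to 138, flats facing x and y; blue butt). The collar rests on the stand's top: draw it 50 mm straight up to free it.
- probe_tip (a point): The working end of the probe, same axes as probe.
- probe_grip (a point): A point on the probe's axis 100 mm above its tip, in the square handle: a good place to grip; same axes as probe.
- stand: Wooden stand fixed to the bench, 150 x 60 x 60 mm high, origin under its centre, long side along x, two wells 14 mm wide, 56 mm deep at x = -40 and +40 mm: probe in one, spare tool in the other, either way round. It is on the left or the right of the bench.
- spare_tool: A hand tool of the same shape and size as the probe but with orange collar and butt, in the other well, 80 mm from the probe. Leave it.
- mandrel: Tapered steel ring mandrel, 25 mm thick at the bottom, 150 mm high in all, upright on a dark wooden foot 150 x 60 x 30 mm; stands on the other side of the bench from the stand. Leave it.
- ring_gauges: Heap of thin steel ring gauges, 54 mm across, 7 mm high. Leave it.
- tape_roll: Paper tape roll, 90 mm across, 24 mm high. Leave it.
- jar: Amber glass jar with metal cap, 60 mm across, 70 mm high. Leave it.
- dish: White dish, 100 mm across, 30 mm high. Leave it.
Things that resemble listed ones, but are neither listed nor needed, are in the scene too. Of the things that look like the stand, the largest one is meant.

How it is judged:
On the way, in this order (a step that is already met when the one before it is completed fails the run):
1. the slide is out at its stop, the probe still in its stand (value of joint slide above 0.094 m and distance of probe from where it was at the start of the episode below 0.02 m), for 0.2 s.
2. the probe is drawn clear of the stand in the gripper (z of probe_tip in the frame of stand above 0.062 m and contact force between the fingers and probe above 0.5 N), for 0.2 s.
At the end, for the whole second after the job is handed in: Probe held still in the gripper, tip within 9 mm of the spot's centre, axis within 12 degrees of the face's normal, butt up; it presses with 0.5 to 8 N and the pad is 4 to 12 mm in (of 16); slide at least 90 mm out (of 100); gripper and arm off the holder (distance between probe_tip and red_spot below 0.009 m and angle between the z axis of probe and the z axis of red_spot, either way round below 0.21 rad and z of probe in the frame of red_spot above -0.004 m and angle between probe's own z axis and vertical below 0.8 rad and value of joint pad between 0.004 and 0.012 m and contact force between probe and holder between 0.5 and 8 N and contact force between the fingers and probe above 0.5 N and contact force between each of the arm, the fingers and holder below 0.3 N and value of joint slide above 0.09 m and linear speed of probe below 0.02 m/s); the arm keeps its last pose, push and grip.
It fails at once if the probe is pushed hard on the holder (over 15 N) (contact force between probe and holder above 15 N).
It fails at once if the spare tool or a bystander is moved by more than 30 mm (distance of any of mandrel, ring_gauges, tape_roll, jar, dish, spare_tool from where it was at the start of the episode above 0.03 m).
It also fails if it takes over 58 s, if anything falls off the work surface, if the arm or the gripper's body presses on something with over 40 N, if the wrist force passes 120 N, or if a joint passes its speed limit or range.

## Working session

There is one attempt and no reset: what is moved stays moved. The work goes in short steps, Python scripts to look and compute and a tool call to move; the robot and the scene stay as the last step left them, time stands still between calls to the robot, and variables do not carry over. Pictures are saved under pics/ and viewed, and the job is handed in when it is done.

Besides the shell and the picture viewer there is one more tool, called after "Emit:" by a JSON object that holds its "fn" and its "kwargs", one argument or row to a line. send_rows: Moves the arm, as the interface text tells. Its arguments: {"type":"object","properties":{"increments":{"type":"array"},"hand":{"type":"number"},"grip_force":{"type":"number"}},"required":["increments"]}

```bash
mkdir -p pics; ls; cat > h.py <<'E'
import numpy as np,cv2
from scipy.spatial.transform import Rotation as R
from station import r,capture,close_job
def snap(n,f):
    c=capture(n); cv2.imwrite('pics/'+f+'.png',c['image'][:,:,::-1]); np.savez('pics/'+f+'.npz',**c); return c
def world(c,u,v):
    z=c['z_map'][v,u]; K=c['intrinsics']; p=np.array([(u-K[0,2])/K[0,0]*z,(v-K[1,2])/K[1,1]*z,z])
    Rm=cv2.Rodrigues(np.array(c['rvec'],float))[0]; return Rm.T@(p-np.array(c['tvec']).ravel())
def cloud(c):
    z=c['z_map'].astype(float);K=c['intrinsics'];v,u=np.mgrid[0:480,0:640]
    p=np.stack([(u-K[0,2])/K[0,0]*z,(v-K[1,2])/K[1,1]*z,z],-1)
    Rm=cv2.Rodrigues(np.array(c['rvec'],float))[0]; P=(p-np.array(c['tvec']).ravel())@Rm; P[z==0]=np.nan; return P
def ray(c,u,v,h):
    K=c['intrinsics'];Rm=cv2.Rodrigues(np.array(c['rvec'],float))[0];o=-Rm.T@np.array(c['tvec']).ravel()
    d=Rm.T@np.array([(u-K[0,2])/K[0,0],(v-K[1,2])/K[1,1],1]);return o+d*(h-o[2])/d[2]
E
python3 - <<'E'
from h import *
print(r.sense())
for n in('side','top'):
    c=snap(n,n+'0');print(n,c['intrinsics'],c['rvec'],c['tvec'])
E
```

```text
pics
{'clock': 0.0, 'joints': array([-1.39981807e+00,  2.59357991e-01,  1.53606080e+00, -3.64239269e-07,
        1.34799242e+00, -2.02739539e-01]), 'dq': array([-0.00046057, -0.00115705, -0.00037276,  0.00020452, -0.0018744 ,
       -0.00029919]), 'effort': array([ 2.75919292e-04, -4.37300777e+01, -2.83999515e+01,  7.21377251e-02,
        4.15254675e-02, -1.35936025e-04]), 'ee_pos': array([ 0.20075563, -0.51149178,  0.22581857]), 'tool_rot': array([-3.08511903e+00, -5.83286656e-01, -4.47787252e-05]), 'wrist_force': array([ 0.20266882, -0.71129006,  0.3606325 ]), 'ft_torque': array([-0.02442295, -0.01209725, -0.02133464]), 'gripper_width': 0.09314424281163909}
side [[446.11354278   0.         311.23793683]
 [  0.         446.11354278 241.288705  ]
 [  0.           0.           1.        ]] [ 0.6995243  -2.52500067  1.21331538] [0.41894824 0.25403935 0.73351819]
top [[511.57537105   0.         313.01450869]
 [  0.         511.57537105 243.35004527]
 [  0.           0.           1.        ]] [ 2.18323501 -2.17619681  0.11957442] [-0.04318687  0.5212629   1.2509253 ]
```

View pics/side0.png

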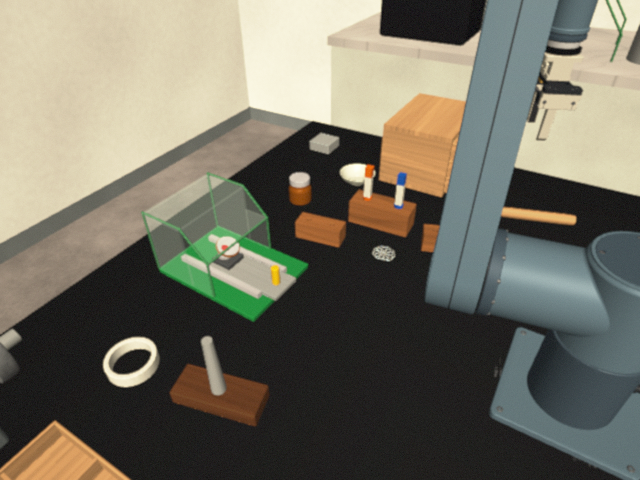

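View pics/top0.png

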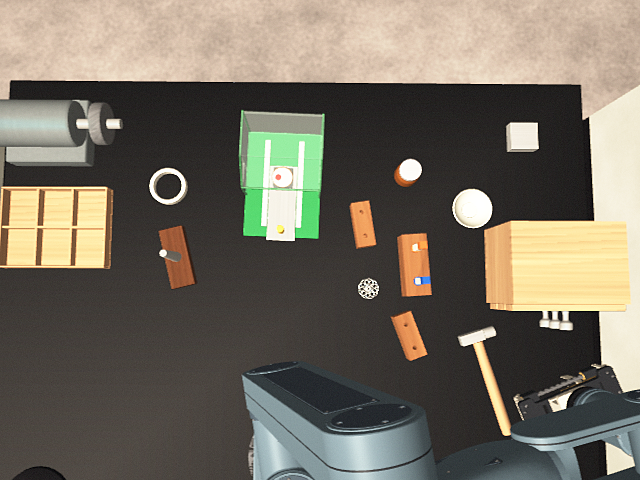

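The side view shows the hood at (205,240), the yellow knob at (276,275), the probe's blue butt at (402,180) and the spare's orange butt at (369,172). There are three stand-like blocks in the top view: (361,224), (415,265) and (409,335). The middle one is the largest and holds both tools, so it is the stand. Next I measure.

```bash
python3 - <<'E'
from h import *
for n in('top0','side0'):
    c=np.load('pics/'+n+'.npz');im=c['image'];hsv=cv2.cvtColor(im,cv2.COLOR_RGB2HSV);P=cloud(c)
    print(n,c['rvec'])
    for nm,lo,hi in(('yellow',(22,150,120),(32,255,255)),('blue',(105,150,80),(125,255,255)),('orange',(8,180,150),(16,255,255)),('red',(0,150,120),(6,255,255)),('green',(50,150,60),(75,255,255)),('wood',(3,90,50),(14,190,160))):
        m=cv2.inRange(hsv,lo,hi)
        k,l,s,ce=cv2.connectedComponentsWithStats(m)
        for i in range(1,k):
            if s[i,4]<12: continue
            q=P[l==i]; print(nm,s[i],ce[i].round(1),'med',np.nanmedian(q,0).round(3),'min',np.nanmin(q,0).round(3),'max',np.nanmax(q,0).round(3))
c=np.load('pics/top0.npz');im=c['image'][:,:,::-1]
a=cv2.resize(im[95:250,225:340],None,fx=4,fy=4,interpolation=2);b=cv2.resize(im[225:305,385:445],None,fx=6,fy=6,interpolation=2)
o=np.zeros((max(a.shape[0],b.shape[0]),a.shape[1]+b.shape[1],3),np.uint8);o[:a.shape[0],:a.shape[1]]=a;o[:b.shape[0],a.shape[1]:]=b
o=o[:600,:800] if o.shape[1]<=800 else cv2.resize(o,None,fx=800/o.shape[1],fy=800/o.shape[1]);cv2.imwrite('pics/crop0.png',o);print(o.shape)
E
```

```text
top0 [ 2.18323501 -2.17619681  0.11957442]
blue [420 277  11   7  67] [425.1 280. ] med [ 0.428 -0.291  0.147] min [ 0.421 -0.303  0.111] max [ 0.436 -0.285  0.152]
orange [395 167  19  19 108] [400.6 178.6] med [ 0.682 -0.258  0.037] min [ 0.672 -0.29   0.005] max [ 0.714 -0.25   0.051]
orange [418 242   3   7  16] [418.7 245.2] med [ 0.507 -0.281  0.136] min [ 0.5   -0.282  0.126] max [ 0.516 -0.28   0.146]
green [243 189  23  48 757] [253.2 212.9] med [0.6   0.11  0.011] min [ 0.541  0.079 -0.004] max [0.661 0.136 0.094]
green [295 191  25  48 785] [309.1 215.7] med [ 0.593 -0.031  0.011] min [ 0.536 -0.057  0.001] max [0.657 0.004 0.097]
wood [394 163   7  23  30] [396.2 174.6] med [ 0.704 -0.255  0.001] min [ 0.676 -0.267 -0.006] max [ 0.734 -0.25   0.04 ]
wood [  9 186  75   1  75] [ 46. 186.] med [ 0.668  0.64  -0.002] min [ 0.666  0.548 -0.006] max [0.67  0.734 0.008]
wood [  0 189  11  76 490] [  4.4 226.5] med [0.557 0.724 0.026] min [0.467 0.719 0.004] max [0.654 0.728 0.043]
wood [ 38 189   7  36 163] [ 40.7 207. ] med [0.61  0.639 0.023] min [0.566 0.635 0.006] max [0.65
[... 3324 characters left out ...]
24.6 230.2] med [ 0.551 -0.171  0.002] min [ 0.508 -0.257 -0.003] max [ 0.665 -0.131  0.047]
wood [420 223  20  30 308] [428.6 236.6] med [ 0.331 -0.247  0.032] min [ 0.312 -0.356 -0.002] max [ 0.372 -0.235  0.047]
wood [306 233  27   9  39] [318.8 236.9] med [ 0.56  -0.145  0.016] min [ 0.526 -0.152  0.01 ] max [ 0.592 -0.138  0.022]
wood [228 252  11   6  19] [233.4 255. ] med [0.658 0.042 0.053] min [0.655 0.017 0.033] max [0.675 0.053 0.06 ]
wood [ 169  363  100   64 3557] [220.3 395.3] med [0.471 0.306 0.029] min [ 0.405  0.234 -0.003] max [0.586 0.343 0.061]
wood [ 15 447   8   9  13] [ 18.5 451. ] med [0.693 0.523 0.   ] min [ 0.692  0.516 -0.003] max [0.697 0.529 0.001]
(605, 800, 3)
```

View pics/crop0.png

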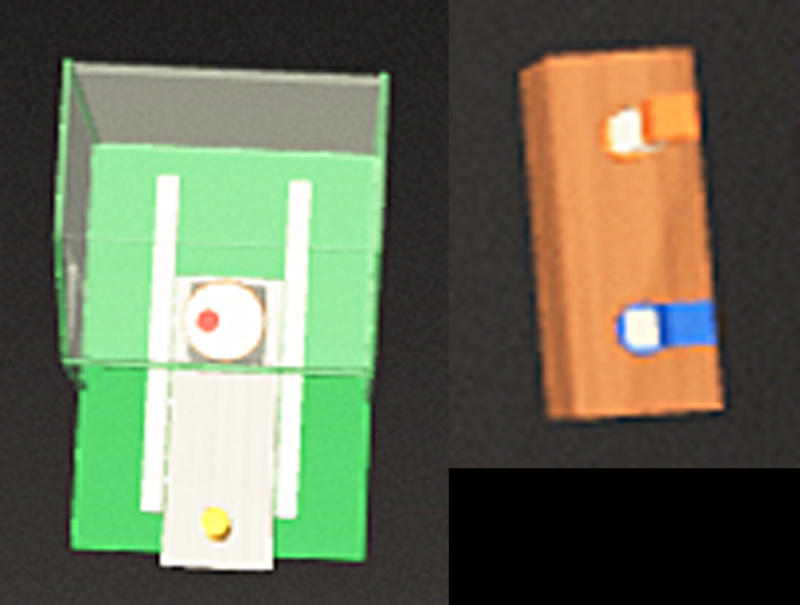

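The crop confirms it: the blue-collar butt is the near tool at top px (425,280), and the spare's orange butt is the far one at (419,245). The red spot is visible on the left (+y) half of the disc. Now the accurate poses.

```bash
python3 - <<'E'
from h import *
c=np.load('pics/top0.npz');im=c['image'];hsv=cv2.cvtColor(im,cv2.COLOR_RGB2HSV)
P=cloud(c);s=np.load('pics/side0.npz');PS=cloud(s)
s4=4*800/820
def px(x,y):return 225+(x+.5)/s4-.5,95+(y+.5)/s4-.5
def px2(x,y):s6=6*800/820;return 385+(x-449+.5)/s6-.5,225+(y+.5)/s6-.5
L=ray(c,*px(72,548),.011);Rr=ray(c,*px(366,560),.011);d=L-Rr
print('front edge',L,Rr,np.linalg.norm(d),'yaw',np.degrees(np.arctan2(-d[0],d[1])))
for a,b in(((168,176),(150,512)),((300,180),(287,517)),((173,375),(160,567)),((270,375),(273,568))):
    A=ray(c,*px(*a),.022);B=ray(c,*px(*b),.022);d=A-B;print('edge',A,B,np.degrees(np.arctan2(d[1],d[0])))
print('knob top',ray(c,*px(215,522),.065))
# stand top corners z=.06
C=[ray(c,*px2(*p),.06) for p in((547,58),(692,47),(722,408),(572,418))]
for a,b in((0,1),(1,2),(3,2),(0,3)):
    d=C[b]-C[a];print('stand',C[a],np.linalg.norm(d),np.degrees(np.arctan2(d[1],d[0])))
print('stand c',np.mean(C,0))
# yellow
m=cv2.inRange(hsv,(18,120,100),(36,255,255))[220:240,270:290];v,u=np.nonzero(m);print('y px',u.mean()+270,v.mean()+220,len(u),ray(c,u.mean()+270,v.mean()+220,.06))
# probe blue butt top
m=cv2.inRange(hsv,(100,120,60),(128,255,255))
v,u=np.nonzero(m);q=P[v,u];k=q[:,2]>.14;print('butt',k.sum(),q[k].mean(0),np.ptp(q[k],0))
hs=cv2.cvtColor(s['image'],cv2.COLOR_RGB2HSV);m=cv2.inRange(hs,(100,120,60),(128,255,255));v,u=np.nonzero(m);q=PS[v,u];k=q[:,2]>.125
print('butt side',k.sum(),q[k].mean(0),q[k].min(0),q[k].max(0)); k=q[:,2]<.08;print('collar',k.sum(),np.nanmean(q[k],0))
m=cv2.inRange(hs,(20,120,100),(36,255,255));v,u=np.nonzero(m);q=PS[v,u];k=(q[:,2]>.03)&(abs(q[:,1])<.1);print('knob side',np.median(q[k],0),q[k].min(0),q[k].max(0))
#red
for n,cc,h,PP in(('t',c,hsv,P),('s',s,hs,PS)):
    m=cv2.inRange(h,(0,110,100),(8,255,255))|cv2.inRange(h,(172,110,100),(180,255,255));v,u=np.nonzero(m);q=PP[v,u];k=(abs(q[:,1]-.04)<.05)&(q[:,0]>.6);print('red',n,k.sum(),u[k].mean(),v[k].mean(),ray(cc,u[k].mean(),v[k].mean(),.068),np.median(q[k],0))
E
```

```text
front edge [0.54305325 0.1346458  0.011     ] [ 0.53603668 -0.05531349  0.011     ] 0.1900888370921438 yaw -2.115384777662587
edge [0.7862498  0.07455857 0.022     ] [0.56528638 0.0836875  0.022     ] -2.365785118125359
edge [ 0.78418021 -0.01155093  0.022     ] [ 0.56244095 -0.00423431  0.022     ] -1.8898749165023256
edge [0.65456788 0.06989466 0.022     ] [0.52982952 0.07687659 0.022     ] -3.203651649433593
edge [0.65491211 0.00724312 0.022     ] [0.52947748 0.00455937 0.022     ] 1.2256930408684132
knob top [0.55364863 0.03975564 0.065     ]
stand [ 0.5405914  -0.25608496  0.06      ] 0.06082670611809717 -85.41222462921102
stand [ 0.5454567  -0.31671677  0.06      ] 0.14993640859174245 -176.31692317927755
stand [ 0.39158302 -0.26433099  0.06      ] 0.06216257915976977 -86.08249646889003
stand [ 0.5405914  -0.25608496  0.06      ] 0.14923637779790516 -176.8325184087608
stand c [ 0.46836527 -0.29087026  0.06      ]
y px 280.02127659574467 228.89361702127658 47 [0.55304336 0.03927291 0.06      ]
butt 57 [ 0.42809678 -0.29430299  0.14764052] [0.01351767 0.01796931 0.00917714]
butt side 79 [ 0.42469726 -0.28815987  0.14071262] [ 0.41648564 -0.30087365  0.12670485] [ 0.43314048 -0.28268573  0.14911463]
collar 12 [ 0.42320789 -0.28591661  0.06560097]
knob side [0.54925609 0.04469058 0.05214301] [0.54307532 0.03204777 0.03053436] [0.56020521 0.04984548 0.06630348]
red t 22 277.90909090909093 176.9090909090909 [0.67966114 0.0451155  0.068     ] [0.66676919 0.04195687 0.12370993]
red s 20 224.0 246.8 [0.68137362 0.04297378 0.068     ] [0.64720568 0.0753583  0.10442147]
```

```bash
cat >> h.py <<'E'
def go(target,heading=None):
    """tool-frame shift (mm) to target and turn (deg) to bring tool x to heading"""
    s=r.sense();Rm=R.from_rotvec(s['tool_rot']).as_matrix();p=np.array(s['ee_pos'])
    h=np.degrees(np.arctan2(Rm[1,0],Rm[0,0]))
    print('t',round(s['clock'],2),'pos',p.round(4),'head',round(h,2),'tilt',np.degrees(np.arccos(-Rm[2,2])).round(2),'F',np.round(s['wrist_force'],2),'w',round(s['gripper_width'],4))
    if heading is not None: print('turn tool z',-(heading-h)); c=R.from_euler('z',heading-h,degrees=True).as_matrix();Rm=c@Rm
    d=Rm.T@(np.array(target)-p)*1000;print('shift after turn',d.round(1))
E
python3 -c "
from h import *
go([.553,.0395,.226],-2.1)"
```

```text
t 0.1 pos [ 0.2008 -0.5115  0.2259] head 21.41 tilt 0.09 F [ 0.08 -0.19  0.63] w 0.0932
turn tool z 23.514737879718584
shift after turn [ 331.8 -563.6    0.9]
```

Emit:
{"fn": "send_rows", "kwargs": {
  "increments": [
    {"travel": [0, 0, 0], "turn": 5.9},
    {"travel": [0, 0, 0], "turn": 5.9},
    {"travel": [0, 0, 0], "turn": 5.9},
    {"travel": [0, 0, 0], "turn": 5.8},
    {"travel": [18.4, -31.3, 0], "turn": 0},
    {"travel": [18.4, -31.3, 0], "turn": 0},
    {"travel": [18.4, -31.3, 0], "turn": 0},
    {"travel": [18.4, -31.3, 0], "turn": 0},
    {"travel": [18.4, -31.3, 0], "turn": 0},
    {"travel": [18.4, -31.3, 0], "turn": 0},
    {"travel": [18.4, -31.3, 0], "turn": 0},
    {"travel": [18.4, -31.3, 0], "turn": 0}
  ],
  "hand": 1
}}

```text
clock: 1.1
ee_pos: [0.3574, -0.2653, 0.2264]
tool_rot: [-3.141, 0.058, 0.0]
wrist_force: [0.7, -0.7, -0.2]
gripper_width: 0.0927
```

Emit:
{"fn": "send_rows", "kwargs": {
  "increments": [
    {"travel": [18.4, -31.3, 0], "turn": 0},
    {"travel": [18.4, -31.3, 0], "turn": 0},
    {"travel": [18.4, -31.3, 0], "turn": 0},
    {"travel": [18.4, -31.3, 0], "turn": 0},
    {"travel": [18.4, -31.3, 0], "turn": 0},
    {"travel": [18.4, -31.3, 0], "turn": 0},
    {"travel": [18.4, -31.3, 0], "turn": 0},
    {"travel": [18.4, -31.3, 0], "turn": 0},
    {"travel": [18.4, -31.3, 0], "turn": 0},
    {"travel": [0, 0, 0], "turn": 0},
    {"travel": [0, 0, 0], "turn": 0}
  ]
}}

```text
clock: 2.02
ee_pos: [0.5329, 0.01, 0.2259]
tool_rot: [-3.141, 0.051, 0.002]
wrist_force: [0.3, 0.0, 0.2]
gripper_width: 0.0927
```

```bash
python3 -c "
from h import *
go([.553,.0395,.039],-2.1);snap('side','s1');snap('wrist','w1')"
```

```text
t 2.02 pos [0.5329 0.01   0.2259] head -1.86 tilt 0.09 F [0.3  0.05 0.15] w 0.0927
turn tool z 0.23555015218391162
shift after turn [ 19.3 -30.2 186.9]
```

View pics/s1.png

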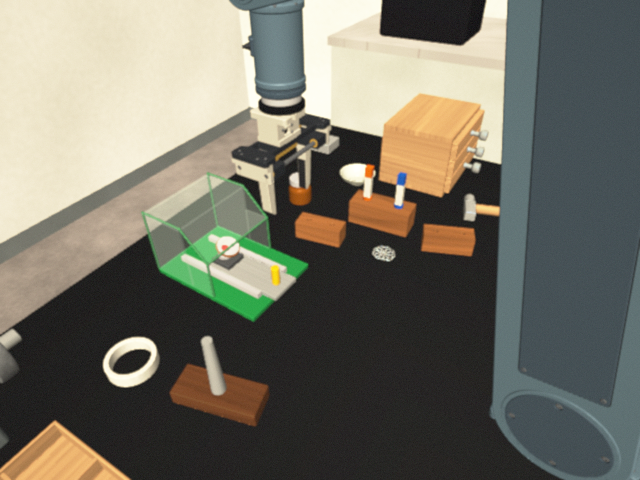

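View pics/w1.png

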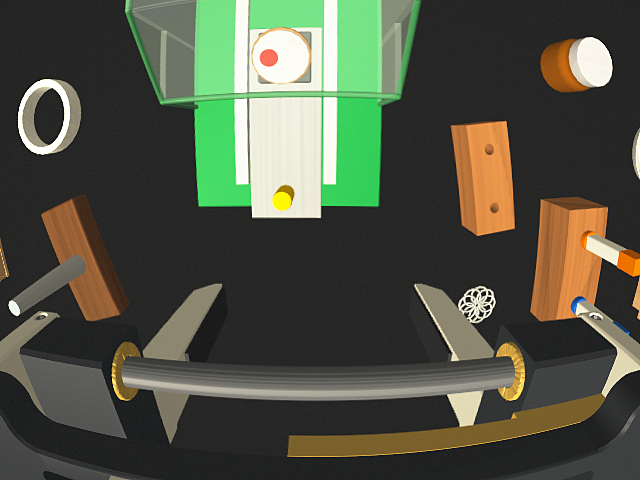

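The wrist view shows the knob at (283,198), the red spot at (269,58), and the gripper aligned with the holder. I'll cross-check the knob position with a fisheye ray.

```bash
cat >> h.py <<'E'
def fray(c,u,v,h):
    K=c['intrinsics'];Rm=cv2.Rodrigues(np.array(c['rvec'],float))[0];o=-Rm.T@np.array(c['tvec']).ravel()
    a=np.array([(u-K[0,2])/K[0,0],(v-K[1,2])/K[1,1]]);t=np.hypot(*a);d=Rm.T@np.array([*(a/t*np.sin(t)),np.cos(t)]);return o+d*(h-o[2])/d[2]
E
python3 -c "
from h import *
c=np.load('pics/w1.npz')
for n,p,h in(('knobtop',(281.5,201),.065),('spot',(269,58),.068),('base FL',(198,206),.011),('base FR',(380,206),.011),('slide FL',(251,217),.022),('FR',(321,217.5),.022),('stand',(540,199),.06),('stand',(607,206),.06),('railL',(235.5,184),.022),('railLtop',(235.5,40),.022)): print(n,fray(c,*p,h).round(4))
"
```

```text
knobtop [0.5546 0.041  0.065 ]
spot [0.6795 0.0458 0.068 ]
base FL [0.5435 0.1368 0.011 ]
base FR [ 0.5359 -0.0545  0.011 ]
slide FL [0.5314 0.0777 0.022 ]
FR [0.5282 0.0069 0.022 ]
stand [ 0.5519 -0.2142  0.06  ]
stand [ 0.5453 -0.3145  0.06  ]
railL [0.5659 0.091  0.022 ]
railLtop [0.7108 0.0839 0.022 ]
```

Knob is at (0.554, 0.040), and the two views agree to within 2 mm. Going over it, then down.

Emit:
{"fn": "send_rows", "kwargs": {
  "increments": [
    {"travel": [10, -15, 0], "turn": 0.2},
    {"travel": [10.3, -15.7, 0], "turn": 0},
    {"travel": [0, 0, 31], "turn": 0},
    {"travel": [0, 0, 31], "turn": 0},
    {"travel": [0, 0, 31], "turn": 0},
    {"travel": [0, 0, 25], "turn": 0},
    {"travel": [0, 0, 20], "turn": 0},
    {"travel": [0, 0, 20], "turn": 0},
    {"travel": [0, 0, 15], "turn": 0},
    {"travel": [0, 0, 13], "turn": 0},
    {"travel": [0, 0, 0], "turn": 0}
  ]
}}

```text
clock: 3.03
ee_pos: [0.5516, 0.0366, 0.0382]
tool_rot: [-3.141, 0.067, 0.009]
wrist_force: [0.1, 0.6, 0.5]
gripper_width: 0.0926
```

```bash
python3 -c "
from h import *
go([.554,.040,.039],-2.1);c=capture('side');cv2.imwrite('pics/s2.png',cv2.resize(c['image'][150:330,130:370,::-1],None,fx=3,fy=3))"
```

```text
t 3.03 pos [0.5516 0.0366 0.0382] head -2.43 tilt 0.31 F [0.06 0.57 0.52] w 0.0926
turn tool z -0.32948019581746957
shift after turn [ 2.2 -3.5 -0.8]
```

View pics/s2.png

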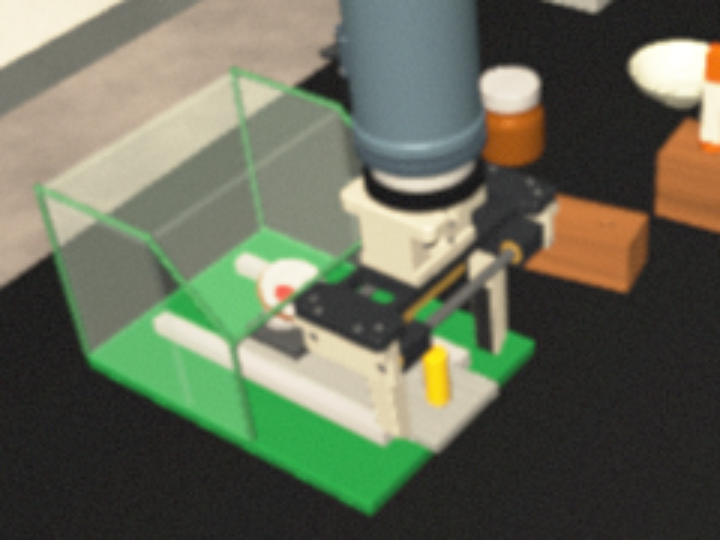

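The knob stands between the fingers and the tips are clear of the plate. Trim and close.

Emit:
{"fn": "send_rows", "kwargs": {
  "increments": [
    {"travel": [2, -3.4, 0], "turn": 0},
    {"travel": [0, 0, 0], "turn": 0}
  ]
}}

```text
clock: 3.25
ee_pos: [0.5575, 0.0411, 0.0419]
tool_rot: [3.141, -0.064, 0.004]
wrist_force: [0.9, 0.1, 0.1]
gripper_width: 0.0932
```

Emit:
{"fn": "send_rows", "kwargs": {
  "increments": [
    {"travel": [0, 0, 0], "turn": 0},
    {"travel": [0, 0, 0], "turn": 0},
    {"travel": [0, 0, 0], "turn": 0},
    {"travel": [0, 0, 0], "turn": 0},
    {"travel": [0, 0, 0], "turn": 0},
    {"travel": [0, 0, 0], "turn": 0},
    {"travel": [0, 0, 0], "turn": 0},
    {"travel": [0, 0, 0], "turn": 0}
  ],
  "hand": -1,
  "grip_force": 30
}}

```text
clock: 3.92
ee_pos: [0.5564, 0.0416, 0.0406]
tool_rot: [3.141, -0.062, -0.0]
wrist_force: [0.2, -0.5, -0.2]
gripper_width: 0.0445
```

Emit:
{"fn": "send_rows", "kwargs": {
  "increments": [
    {"travel": [0, 0, 0], "turn": 0},
    {"travel": [0, 0, 0], "turn": 0},
    {"travel": [0, 0, 0], "turn": 0},
    {"travel": [0, 0, 0], "turn": 0},
    {"travel": [0, 0, 0], "turn": 0},
    {"travel": [0, 0, 0], "turn": 0}
  ]
}}

```text
clock: 4.42
ee_pos: [0.5563, 0.0402, 0.0406]
tool_rot: [3.139, -0.062, -0.0]
wrist_force: [-0.5, -5.1, -0.5]
gripper_width: 0.0173
```

Emit:
{"fn": "send_rows", "kwargs": {
  "increments": [
    {"travel": [-8, 0, 0], "turn": 0},
    {"travel": [-12, 0, 0], "turn": 0},
    {"travel": [-12, 0, 0], "turn": 0},
    {"travel": [-12, 0, 0], "turn": 0},
    {"travel": [-12, 0, 0], "turn": 0},
    {"travel": [-10, 0, 0], "turn": 0},
    {"travel": [-8, 0, 0], "turn": 0},
    {"travel": [0, 0, 0], "turn": 0}
  ]
}}

```text
clock: 5.08
ee_pos: [0.4824, 0.0431, 0.0406]
tool_rot: [3.139, -0.062, 0.002]
wrist_force: [1.1, -6.9, -3.5]
gripper_width: 0.0176
```

Emit:
{"fn": "send_rows", "kwargs": {
  "increments": [
    {"travel": [-4, 0, 0], "turn": 0},
    {"travel": [-4, 0, 0], "turn": 0},
    {"travel": [0, 0, 0], "turn": 0}
  ]
}}

```text
clock: 5.33
ee_pos: [0.4757, 0.0433, 0.0406]
tool_rot: [3.139, -0.062, 0.005]
wrist_force: [3.1, -6.9, -5.9]
gripper_width: 0.0176
```

Emit:
{"fn": "send_rows", "kwargs": {
  "increments": [
    {"travel": [-3, 0, 0], "turn": 0},
    {"travel": [-3, 0, 0], "turn": 0},
    {"travel": [0, 0, 0], "turn": 0}
  ]
}}

```text
clock: 5.58
ee_pos: [0.4711, 0.0435, 0.0407]
tool_rot: [3.139, -0.062, 0.009]
wrist_force: [7.8, -5.5, -10.0]
gripper_width: 0.0172
```

```bash
python3 -c "
from h import *
go([.554,.040,.039]);snap('top','t3');c=snap('side','s3');cv2.imwrite('pics/s3c.png',cv2.resize(c['image'][150:350,130:400,::-1],None,fx=2.9,fy=2.9))"
```

```text
t 5.58 pos [0.4711 0.0435 0.0407] head -2.28 tilt 0.34 F [  7.82  -5.53 -10.  ] w 0.0172
shift after turn [83.   0.2  2.1]
```

View pics/s3c.png

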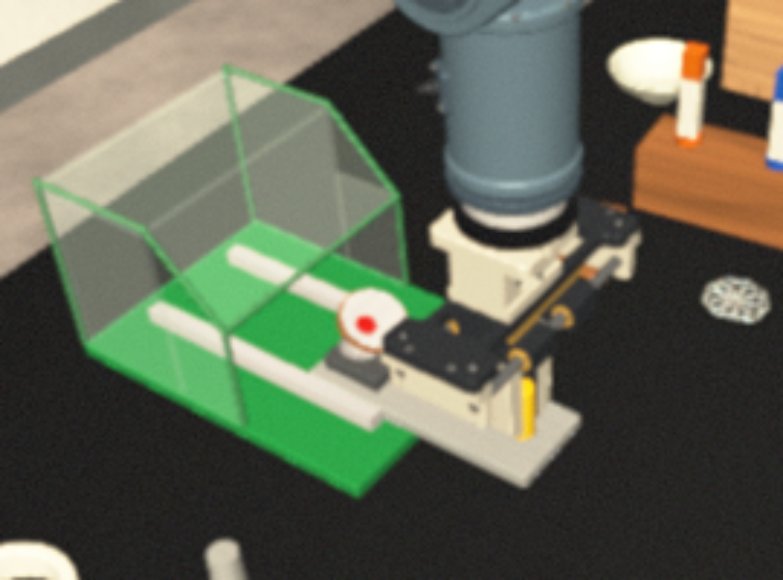

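Emit:
{"fn": "send_rows", "kwargs": {
  "increments": [
    {"travel": [-3, 0, 0], "turn": 0},
    {"travel": [-3, 0, 0], "turn": 0},
    {"travel": [0, 0, 0], "turn": 0},
    {"travel": [0, 0, 0], "turn": 0}
  ]
}}

```text
clock: 6.02
ee_pos: [0.4692, 0.0436, 0.0413]
tool_rot: [3.139, -0.064, 0.02]
wrist_force: [16.9, -4.4, -18.1]
gripper_width: 0.0173
```

Emit:
{"fn": "send_rows", "kwargs": {
  "increments": [
    {"travel": [-3, 0, 0], "turn": 0},
    {"travel": [-3, 0, 0], "turn": 0},
    {"travel": [0, 0, 0], "turn": 0},
    {"travel": [0, 0, 0], "turn": 0}
  ]
}}

```text
clock: 6.35
ee_pos: [0.4655, 0.0437, 0.0421]
tool_rot: [3.138, -0.064, 0.028]
wrist_force: [21.1, -3.5, -17.5]
gripper_width: 0.0174
```

The pull force rose to about 21 N and motion stopped, so the slide is at its stop. Releasing and rising.

Emit:
{"fn": "send_rows", "kwargs": {
  "increments": [
    {"travel": [0, 0, 0], "turn": 0},
    {"travel": [0, 0, 0], "turn": 0},
    {"travel": [0, 0, 0], "turn": 0},
    {"travel": [0, 0, 0], "turn": 0},
    {"travel": [0, 0, 0], "turn": 0},
    {"travel": [0, 0, 0], "turn": 0},
    {"travel": [0, 0, 0], "turn": 0}
  ],
  "hand": 1
}}

```text
clock: 6.93
ee_pos: [0.4562, 0.0457, 0.0407]
tool_rot: [-3.141, 0.062, 0.0]
wrist_force: [-0.2, 0.6, 0.1]
gripper_width: 0.0592
```

Emit:
{"fn": "send_rows", "kwargs": {
  "increments": [
    {"travel": [0, 0, -20], "turn": 0},
    {"travel": [0, 0, -35], "turn": 0},
    {"travel": [0, 0, -35], "turn": 0},
    {"travel": [0, 0, -35], "turn": 0},
    {"travel": [-30, 0, -35], "turn": 0},
    {"travel": [-30, 0, -30], "turn": 0},
    {"travel": [0, 0, 0], "turn": 0},
    {"travel": [0, 0, 0], "turn": 0}
  ]
}}

```text
clock: 7.6
ee_pos: [0.4001, 0.0479, 0.2287]
tool_rot: [3.14, -0.062, 0.008]
wrist_force: [-0.3, -0.3, -0.4]
gripper_width: 0.0924
```

```bash
python3 -c "
from h import *
go([.4285,-.2935,.23],3.5);snap('wrist','w4')
c=snap('top','t4');s=snap('side','s4')
for n,cc,z in(('t',c,.068),('s',s,.068)):
  h=cv2.cvtColor(cc['image'],cv2.COLOR_RGB2HSV);m=cv2.inRange(h,(0,110,100),(8,255,255))|cv2.inRange(h,(172,110,100),(180,255,255));m[:,500:]=0
  k,l,st,ce=cv2.connectedComponentsWithStats(m)
  for i in range(1,k):
    if st[i,4]>8: print(n,st[i],ce[i],ray(cc,*ce[i],z))
  m=cv2.inRange(h,(18,120,100),(36,255,255));k,l,st,ce=cv2.connectedComponentsWithStats(m)
  for i in range(1,k):
    if st[i,4]>20: print('y',n,st[i],ce[i],ray(cc,*ce[i],.062 if n=='t' else .044))
"
```

```text
t 7.6 pos [0.4001 0.0479 0.2287] head -2.28 tilt 0.3 F [-0.34 -0.31 -0.36] w 0.0924
turn tool z -5.777805824001376
shift after turn [  7.5 342.5  -1.1]
t [274 209   6   6  26] [276.19230769 211.42307692] [0.59462809 0.04850242 0.068     ]
y t [275 260   7   7  39] [278.28205128 263.25641026] [0.4693552  0.04264083 0.062     ]
s [253 259   7   6  34] [256.  261.5] [0.59335854 0.04686713 0.068     ]
y s [417  98  27  33 129] [429.10852713 115.24806202] [ 0.56103188 -0.88893637  0.044     ]
y s [462 110  20  27  71] [471.3943662  122.42253521] [ 0.41927404 -0.89901118  0.044     ]
y s [370 166  10  10  50] [375.02 169.94] [ 0.56044846 -0.45399048  0.044     ]
y s [339 173  19  18  60] [347.51666667 182.36666667] [ 0.59557808 -0.35702587  0.044     ]
y s [477 208  99  15 214] [534.92990654 215.57476636] [ 0.1393107  -0.44153951  0.044     ]
y s [305 280  10  22 177] [309.61581921 289.91525424] [0.46913709 0.04094493 0.044     ]
y s [ 56 424  71  56 127] [ 93.19685039 453.79527559] [0.56054676 0.4733879  0.044     ]
```

View pics/t4.png

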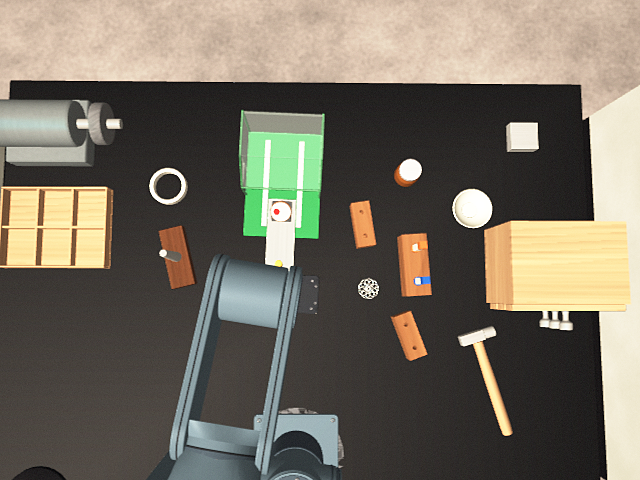

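View pics/w4.png

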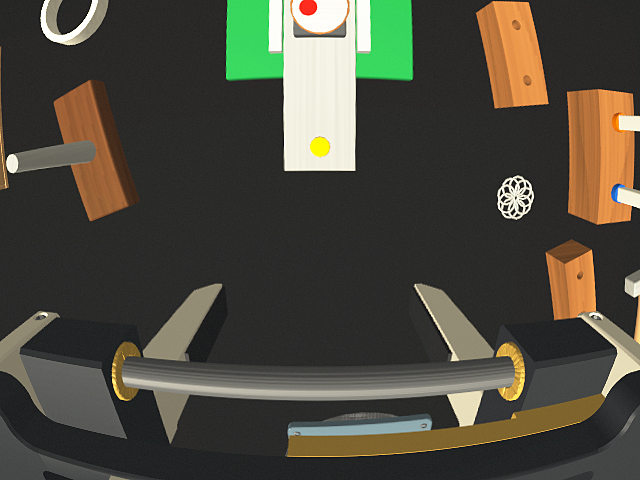

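```bash
python3 -c "
from h import *
c=np.load('pics/t4.npz');s=np.load('pics/s4.npz')
print(ray(c,246.2,194.9,.011),ray(s,130+240/2.9,150+425/2.9,.011),ray(s,130+403/2.9,150+288/2.9,.011))
print(ray(s,130+85/2.9,150+350/2.9,.011))
a=cv2.resize(s['image'][165:330,130:330,::-1],None,fx=3.6,fy=3.6,interpolation=2);cv2.imwrite('pics/s4c.png',a)
"
```

```text
[0.6456816 0.1283175 0.011    ] [0.64841437 0.12951563 0.011     ] [ 0.63805193 -0.05271242  0.011     ]
[0.80344698 0.12881756 0.011     ]
```

View pics/s4c.png

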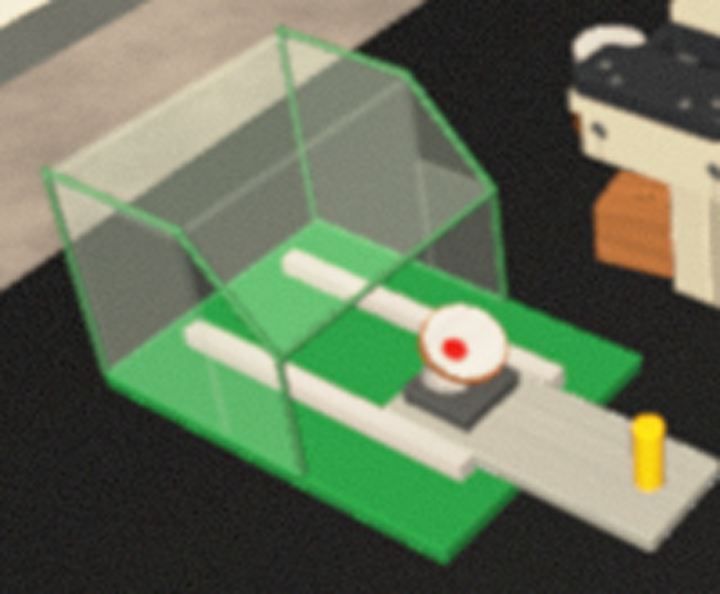

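The slide is out: knob at holder x ≈ -174.5 mm and spot at ≈ -49.5 mm, matching the given "out" values. Now to the probe.

Emit:
{"fn": "send_rows", "kwargs": {
  "increments": [
    {"travel": [0, 0, 0], "turn": -5.8},
    {"travel": [0.7, 32, 0], "turn": 0},
    {"travel": [0.7, 32, 0], "turn": 0},
    {"travel": [0.7, 32, 0], "turn": 0},
    {"travel": [0.7, 32, 0], "turn": 0},
    {"travel": [0.7, 32, 0], "turn": 0},
    {"travel": [0.7, 32, 0], "turn": 0},
    {"travel": [0.7, 32, 0], "turn": 0},
    {"travel": [0.7, 32, 0], "turn": 0},
    {"travel": [0.7, 32, 0], "turn": 0},
    {"travel": [0.7, 32, 0], "turn": 0},
    {"travel": [0.5, 22.5, 0], "turn": 0}
  ]
}}

```text
clock: 8.75
ee_pos: [0.4283, -0.2965, 0.2242]
tool_rot: [-3.138, -0.094, 0.004]
wrist_force: [-0.2, -0.5, 0.3]
gripper_width: 0.093
```

Emit:
{"fn": "send_rows", "kwargs": {
  "increments": [
    {"travel": [0, 0, 0], "turn": 0},
    {"travel": [0, 0, 0], "turn": 0},
    {"travel": [0, 0, 0], "turn": 0}
  ]
}}

```text
clock: 9.0
ee_pos: [0.4281, -0.2929, 0.2249]
tool_rot: [-3.137, -0.096, 0.004]
wrist_force: [-0.3, 0.8, 0.5]
gripper_width: 0.093
```

```bash
python3 -c "
from h import *
go([.4285,-.2935,.099],3.5);c=snap('wrist','w5')
cv2.imwrite('pics/w5.png',c['image'][:,:,::-1])"
```

```text
t 9.0 pos [ 0.4281 -0.2929  0.2249] head 3.5 tilt 0.23 F [-0.32  0.81  0.5 ] w 0.093
turn tool z -0.0044754215841966705
shift after turn [  0.6   1.1 125.9]
```

View pics/w5.png

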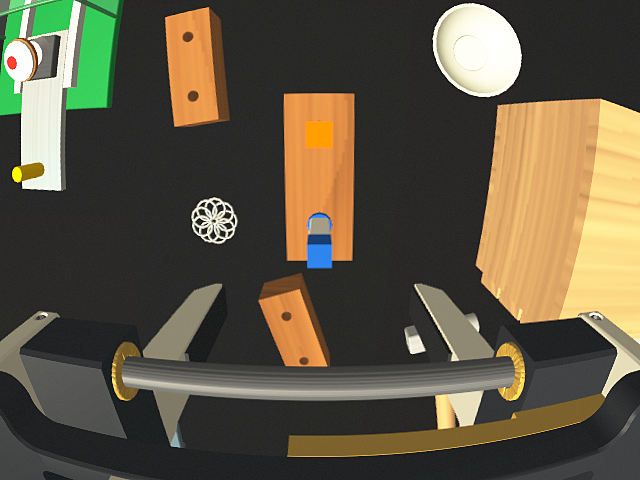

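```bash
python3 -c "
from h import *
c=np.load('pics/w5.npz');print(fray(c,319.5,257,.148),fray(c,319,134,.148))"
```

```text
[ 0.4270616  -0.29265424  0.148     ] [ 0.50806772 -0.28731861  0.148     ]
```

Emit:
{"fn": "send_rows", "kwargs": {
  "increments": [
    {"travel": [0.5, 0.6, 20], "turn": 0},
    {"travel": [0, 0, 20], "turn": 0},
    {"travel": [0, 0, 20], "turn": 0},
    {"travel": [0, 0, 20], "turn": 0},
    {"travel": [0, 0, 20], "turn": 0},
    {"travel": [0, 0, 15], "turn": 0},
    {"travel": [0, 0, 10], "turn": 0},
    {"travel": [0, 0, 0], "turn": 0},
    {"travel": [0, 0, 0], "turn": 0}
  ]
}}

```text
clock: 9.8
ee_pos: [0.429, -0.2934, 0.1017]
tool_rot: [-3.139, -0.098, 0.001]
wrist_force: [0.0, -0.1, 0.5]
gripper_width: 0.0932
```

Emit:
{"fn": "send_rows", "kwargs": {
  "increments": [
    {"travel": [0, 0, 0], "turn": 0},
    {"travel": [0, 0, 0], "turn": 0},
    {"travel": [0, 0, 0], "turn": 0},
    {"travel": [0, 0, 0], "turn": 0},
    {"travel": [0, 0, 0], "turn": 0},
    {"travel": [0, 0, 0], "turn": 0},
    {"travel": [0, 0, 0], "turn": 0},
    {"travel": [0, 0, 0], "turn": 0},
    {"travel": [0, 0, 0], "turn": 0},
    {"travel": [0, 0, 0], "turn": 0},
    {"travel": [0, 0, 0], "turn": 0},
    {"travel": [0, 0, 0], "turn": 0}
  ],
  "hand": -1,
  "grip_force": 10
}}

```text
clock: 10.8
ee_pos: [0.4289, -0.2941, 0.1017]
tool_rot: [-3.14, -0.096, 0.0]
wrist_force: [-0.5, 0.5, 0.9]
gripper_width: 0.018
```

Emit:
{"fn": "send_rows", "kwargs": {
  "increments": [
    {"travel": [0, 0, 0], "turn": 0},
    {"travel": [0, 0, 0], "turn": 0},
    {"travel": [0, 0, 0], "turn": 0},
    {"travel": [0, 0, 0], "turn": 0}
  ]
}}

```text
clock: 11.13
ee_pos: [0.4289, -0.2941, 0.1017]
tool_rot: [-3.14, -0.096, 0.0]
wrist_force: [-0.2, -0.1, -0.9]
gripper_width: 0.0162
```

Gripped (16 mm wide). I lift 36 mm, which leaves the tip about 14 mm inside the well. I'll use the well's rim to tilt the probe in the jaws, since the tool itself can't tilt.

Emit:
{"fn": "send_rows", "kwargs": {
  "increments": [
    {"travel": [0, 0, -6], "turn": 0},
    {"travel": [0, 0, -10], "turn": 0},
    {"travel": [0, 0, -10], "turn": 0},
    {"travel": [0, 0, -10], "turn": 0},
    {"travel": [0, 0, 0], "turn": 0},
    {"travel": [0, 0, 0], "turn": 0}
  ]
}}

```text
clock: 11.63
ee_pos: [0.4295, -0.2947, 0.139]
tool_rot: [3.138, 0.096, 0.003]
wrist_force: [0.4, -0.1, -1.1]
gripper_width: 0.0158
```

```bash
python3 -c "
from h import *
go([.4285,-.2935,.1377],3.5);c=snap('side','s6')
cv2.imwrite('pics/s6c.png',cv2.resize(c['image'][90:250,320:480,::-1],None,fx=3.7,fy=3.7,interpolation=2))"
```

```text
t 11.63 pos [ 0.4295 -0.2947  0.139 ] head 3.52 tilt 0.15 F [ 0.35 -0.08 -1.13] w 0.0158
turn tool z 0.018597908702527643
shift after turn [-0.9 -1.3  1.3]
```

View pics/s6c.png

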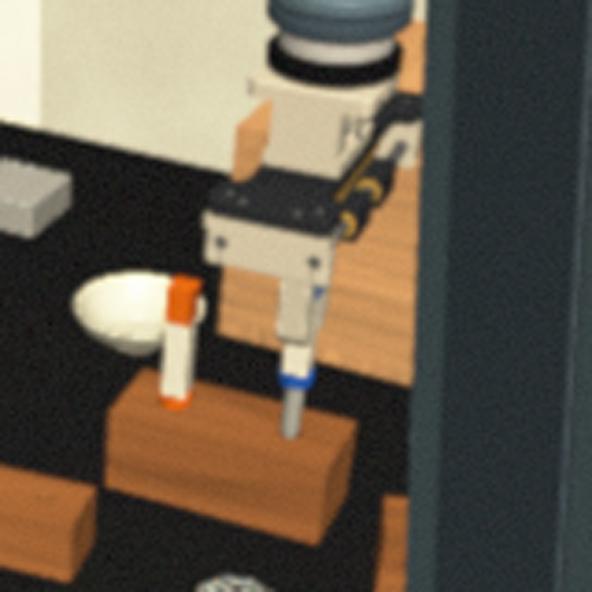

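The probe hangs straight in the jaws with its tip still in the well. Now the tilt with a light grip.

Emit:
{"fn": "send_rows", "kwargs": {
  "increments": [
    {"travel": [0, 0, 0], "turn": 0},
    {"travel": [0, 0, 0], "turn": 0},
    {"travel": [-3, 0, 0], "turn": 0},
    {"travel": [-4.8, 0, 0], "turn": 0},
    {"travel": [-4.8, 0, 0.1], "turn": 0},
    {"travel": [-5, 0, 0.3], "turn": 0},
    {"travel": [-5, 0, 0.3], "turn": 0},
    {"travel": [0, 0, 0], "turn": 0}
  ],
  "grip_force": 5
}}

```text
clock: 12.35
ee_pos: [0.4052, -0.2955, 0.1369]
tool_rot: [-3.14, -0.095, 0.001]
wrist_force: [0.4, -0.5, -0.2]
gripper_width: 0.0161
```

```bash
python3 -c "
from h import *
go([.4285,-.2935,.1377],3.5);c=snap('side','s7')
cv2.imwrite('pics/s7c.png',cv2.resize(c['image'][90:250,320:480,::-1],None,fx=3.7,fy=3.7,interpolation=2))"
```

```text
t 12.35 pos [ 0.4052 -0.2955  0.1369] head 3.48 tilt 0.05 F [ 0.42 -0.51 -0.16] w 0.0161
turn tool z -0.017388752395908647
shift after turn [23.4 -0.5 -0.8]
```

View pics/s7c.png

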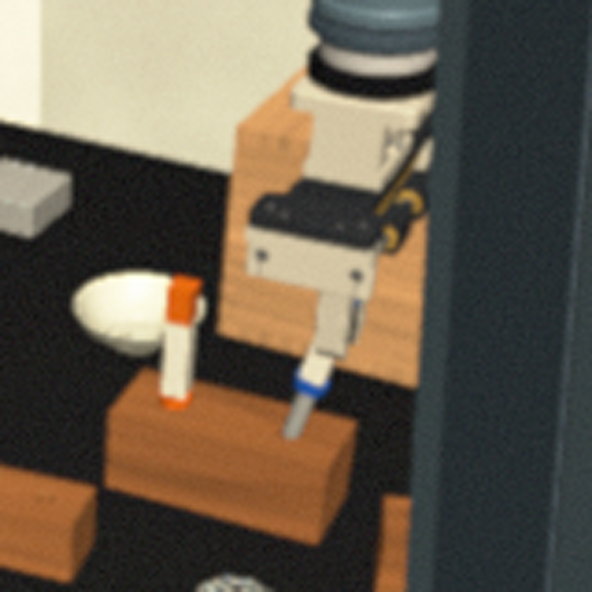

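The probe pivots cleanly on the rim. Continuing to 25°.

Emit:
{"fn": "send_rows", "kwargs": {
  "increments": [
    {"travel": [-5, 0, 0.5], "turn": 0},
    {"travel": [-5, 0, 1], "turn": 0},
    {"travel": [-4.7, 0, 1], "turn": 0},
    {"travel": [-4.7, 0, 1], "turn": 0},
    {"travel": [0, 0, 0], "turn": 0},
    {"travel": [0, 0, 0], "turn": 0}
  ]
}}

```text
clock: 12.9
ee_pos: [0.3865, -0.2967, 0.1334]
tool_rot: [-3.14, -0.096, 0.001]
wrist_force: [0.3, 0.4, -0.7]
gripper_width: 0.0157
```

Emit:
{"fn": "send_rows", "kwargs": {
  "increments": [
    {"travel": [0, 0, 0], "turn": 0},
    {"travel": [0, 0, 0], "turn": 0},
    {"travel": [0, 0, 0], "turn": 0},
    {"travel": [0, 0, -6], "turn": 0},
    {"travel": [0, 0, -12], "turn": 0},
    {"travel": [0, 0, -12], "turn": 0},
    {"travel": [0, 0, -12], "turn": 0},
    {"travel": [0, 0, -12], "turn": 0},
    {"travel": [0, 0, -12], "turn": 0},
    {"travel": [0, 0, 0], "turn": 0},
    {"travel": [0, 0, 0], "turn": 0}
  ],
  "grip_force": 30
}}

```text
clock: 13.82
ee_pos: [0.3874, -0.2971, 0.2002]
tool_rot: [3.139, 0.097, 0.002]
wrist_force: [-0.2, 0.6, -1.3]
gripper_width: 0.0157
```

```bash
python3 -c "
from h import *
go([.4285,-.2935,.1377],3.5);c=snap('side','s8')
cv2.imwrite('pics/s8c.png',cv2.resize(c['image'][70:230,320:480,::-1],None,fx=3.7,fy=3.7,interpolation=2))
c=snap('wrist','w8')"
```

```text
t 13.82 pos [ 0.3874 -0.2971  0.2002] head 3.53 tilt 0.11 F [-0.22  0.6  -1.26] w 0.0157
turn tool z 0.02684748536020143
shift after turn [41.2 -1.1 62.6]
```

View pics/s8c.png

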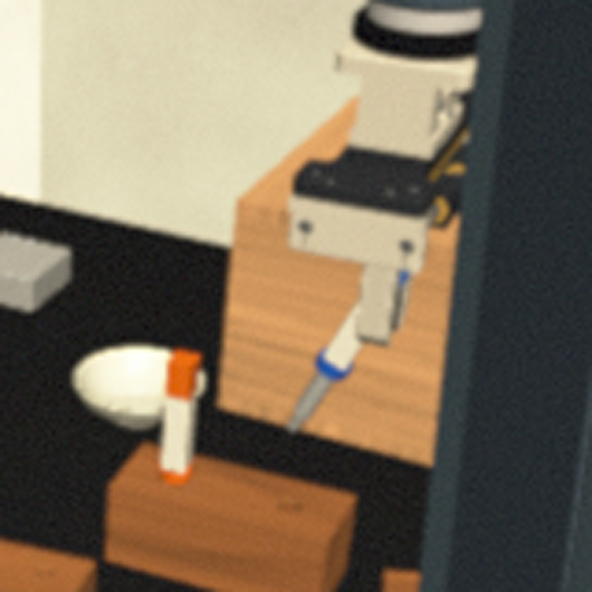

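View pics/w8.png

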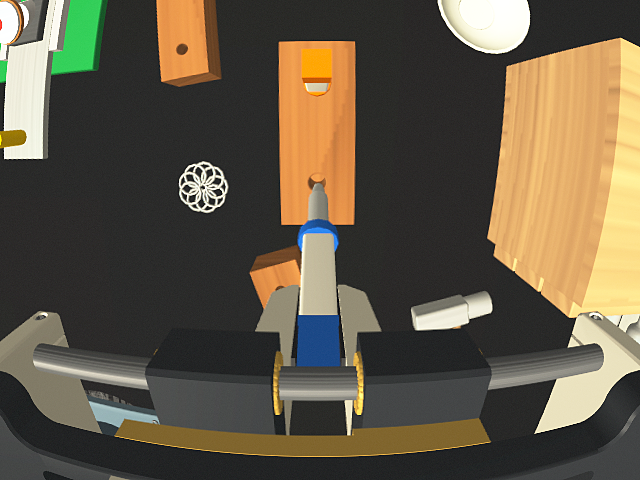

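The tip is clear of the stand, at side crop (293,428) with the collar at (333,362). I'll measure the tilt by intersecting the rays with the jaw mid-plane.

```bash
cat >> h.py <<'E'
def rayd(c,u,v,fish=False):
    K=c['intrinsics'];Rm=cv2.Rodrigues(np.array(c['rvec'],float))[0];o=-Rm.T@np.array(c['tvec']).ravel()
    a=np.array([(u-K[0,2])/K[0,0],(v-K[1,2])/K[1,1]])
    if fish: t=np.hypot(*a);d=np.array([*(a/t*np.sin(t)),np.cos(t)])
    else: d=np.array([*a,1])
    return o,Rm.T@d
def inplane(c,u,v,p,n,fish=False):
    o,d=rayd(c,u,v,fish);return o+d*(np.dot(p-o,n)/np.dot(d,n))
E
python3 -c "
from h import *
s=r.sense();p=np.array(s['ee_pos']);Rm=R.from_rotvec(s['tool_rot']).as_matrix();n=Rm[:,1];x=Rm[:,0]
c=np.load('pics/s8.npz')
g=p+np.array([0,0,.011])
f=lambda u,v:(320+(u+.5)/3.7-.5,70+(v+.5)/3.7-.5)
pts={k:inplane(c,*f(*q),p,n) for k,q in dict(tip=(293,428),coll=(333,362),butt=(404,276)).items()}
for k,q in pts.items():
  d=q-g;print(k,q.round(4),'rel grip: x',(d@x).round(4),'z',d[2].round(4),'dist',np.linalg.norm(d).round(4),'ang',np.degrees(np.arctan2(d@x,-d[2])).round(1))
d=pts['tip']-pts['coll'];print('tip-coll',np.linalg.norm(d),np.degrees(np.arctan2(d@x,-d[2])))
hs=cv2.cvtColor(c['image'],cv2.COLOR_RGB2HSV);m=cv2.inRange(hs,(100,110,60),(128,255,255));k,l,st,ce=cv2.connectedComponentsWithStats(m)
for i in range(1,k):
  if st[i,4]>5: print(st[i],ce[i],inplane(c,*ce[i],p,n))
cw=np.load('pics/w8.npz')
for u,v in((318.5,184),(319,237)):
  q=inplane(cw,u,v,p,n,True);print(q)
o,dd=rayd(cw,318.5,184,True);print(o,dd)
"
```

```text
tip [ 0.4303 -0.2937  0.1178] rel grip: x 0.0436 z -0.0922 dist 0.102 ang 25.3
coll [ 0.4106 -0.2949  0.1693] rel grip: x 0.0239 z -0.0407 dist 0.0472 ang 30.4
butt [ 0.3764 -0.2971  0.233 ] rel grip: x -0.0104 z 0.023 dist 0.0253 ang -155.7
tip-coll 0.055113843807026115 20.98656532211616
[406 167   7   5  18] [408.44444444 169.55555556] [ 0.41266936 -0.29477757  0.16351495]
[ 0.40269355 -0.29520237 -0.10642357]
[ 0.39165441 -0.29602102  0.09347544]
[ 0.46882758 -0.2905538   0.35818203] [-0.14091701 -0.00990507 -0.98997186]
```

The tilt is 25° and the tip is 102 mm from the grasp point, as expected. Compute the approach, standing 30 mm off along the normal.

```bash
cat >> h.py <<'E'
H=np.radians(-2.3);XH=np.array([np.cos(H),np.sin(H),0]);ZH=np.array([0,0,1.]);SPOT=np.array([.5946,.0470,.068])
NORM=-np.sin(np.radians(25))*XH+np.cos(np.radians(25))*ZH
def tcp_for(off,dx=.0445,dz=.0815): return SPOT+off*NORM-dx*XH+dz*ZH
E
python3 -c "
from h import *
print(tcp_for(.03));go(tcp_for(.03)+[0,0,.03],-2.3)"
```

```text
[0.53746752 0.04929468 0.17668923]
t 13.92 pos [ 0.3868 -0.2964  0.199 ] head 3.52 tilt 0.05 F [-0.08 -0.41 -0.76] w 0.0159
turn tool z 5.819255374218892
shift after turn [ 136.7 -351.5   -7.5]
```

Emit:
{"fn": "send_rows", "kwargs": {
  "increments": [
    {"travel": [0, 0, -15], "turn": 2},
    {"travel": [0, 0, -15], "turn": 2},
    {"travel": [0, 0, -10], "turn": 1.8},
    {"travel": [0, -30, 0], "turn": 0},
    {"travel": [0, -30, 0], "turn": 0},
    {"travel": [0, -30, 0], "turn": 0},
    {"travel": [0, -30, 0], "turn": 0},
    {"travel": [0, -30, 0], "turn": 0},
    {"travel": [0, -30, 0], "turn": 0},
    {"travel": [0, -30, 0], "turn": 0},
    {"travel": [0, -30, 0], "turn": 0},
    {"travel": [10, -30, 0], "turn": 0}
  ]
}}

```text
clock: 14.92
ee_pos: [0.4059, -0.0256, 0.2387]
tool_rot: [-3.14, 0.063, 0.004]
wrist_force: [0.7, -0.5, -1.2]
gripper_width: 0.0158
```

Emit:
{"fn": "send_rows", "kwargs": {
  "increments": [
    {"travel": [20, -30, 0], "turn": 0},
    {"travel": [20, -30, 0], "turn": 0},
    {"travel": [20, -20, 5], "turn": 0},
    {"travel": [20, -10, 8], "turn": 0},
    {"travel": [20, -1.5, 8], "turn": 0},
    {"travel": [15, 0, 8], "turn": 0},
    {"travel": [10, 0, 3.5], "turn": 0},
    {"travel": [0, 0, 0], "turn": 0},
    {"travel": [0, 0, 0], "turn": 0},
    {"travel": [0, 0, 0], "turn": 0}
  ]
}}

```text
clock: 15.75
ee_pos: [0.5355, 0.0589, 0.2071]
tool_rot: [-3.141, 0.063, 0.001]
wrist_force: [-0.1, -1.5, -0.6]
gripper_width: 0.0159
```

```bash
python3 -c "
from h import *
go(tcp_for(.03),-2.3);c=snap('side','s9')
cv2.imwrite('pics/s9c.png',cv2.resize(c['image'][120:310,190:350,::-1],None,fx=3.1,fy=3.1,interpolation=2))
c=snap('wrist','w9');snap('top','t9')"
```

```text
t 15.75 pos [0.5355 0.0589 0.2071] head -2.31 tilt 0.05 F [-0.13 -1.52 -0.61] w 0.0159
turn tool z -0.006108900349427682
shift after turn [ 2.3  9.6 30.4]
```

View pics/s9c.png

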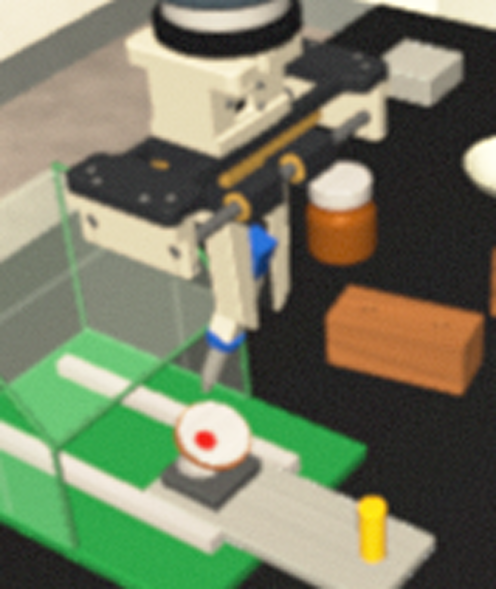

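View pics/w9.png

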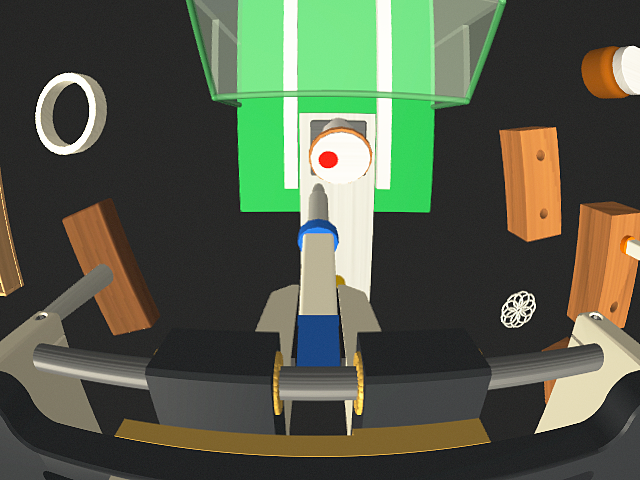

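The probe hangs over the disc, tip at wrist px (318,184) and spot at (328,159). Measuring the spot from here.

```bash
python3 -c "
from h import *
for n,f in(('w9',1),('s9',0)):
  c=np.load('pics/%s.npz'%n);h=cv2.cvtColor(c['image'],cv2.COLOR_RGB2HSV);m=cv2.inRange(h,(0,130,100),(6,255,255))|cv2.inRange(h,(174,130,100),(180,255,255))
  k,l,st,ce=cv2.connectedComponentsWithStats(m)
  for i in range(1,k):
    if st[i,4]>10: print(n,st[i],ce[i],(fray if f else ray)(c,*ce[i],.068))
go(tcp_for(.03),-2.3)
s=r.sense();p=np.array(s['ee_pos']);Rm=R.from_rotvec(s['tool_rot']).as_matrix();n=Rm[:,1];x=Rm[:,0];g=p+[0,0,.011]
c=np.load('pics/s9.npz');q=inplane(c,190+207/3.1,120+388/3.1,p,n);d=q-g;print('tip',q,d@x,d[2],np.degrees(np.arctan2(d@x,-d[2])))
q=inplane(c,190+262/3.1,120+252/3.1,p,n);d=q-g;print('butt',d@x,d[2])
"
```

```text
w9 [319 151  19  17 257] [327.80544747 159.24902724] [0.594773   0.04980617 0.068     ]
s9 [253 259   7   6  30] [255.7        261.46666667] [0.59395226 0.04709309 0.068     ]
t 15.9 pos [0.5359 0.059  0.2078] head -2.3 tilt 0.05 F [ 0.47  0.11 -1.19] w 0.0159
turn tool z -0.0014580711750604713
shift after turn [ 1.9  9.6 31.1]
tip [0.57675435 0.05732427 0.12478918] 0.04082016383066364 -0.0939870314997229 23.4761247987279
butt -0.01281529903584143 0.025519838317576676
```

Emit:
{"fn": "send_rows", "kwargs": {
  "increments": [
    {"travel": [1, 4.3, 8], "turn": 0},
    {"travel": [1, 4.3, 8], "turn": 0},
    {"travel": [0, 0, 8], "turn": 0},
    {"travel": [0, 0, 7], "turn": 0},
    {"travel": [0, 0, 0], "turn": 0},
    {"travel": [0, 0, 0], "turn": 0},
    {"travel": [0, 0, 0], "turn": 0},
    {"travel": [0, 0, 0], "turn": 0}
  ]
}}

```text
clock: 16.57
ee_pos: [0.5383, 0.0505, 0.1764]
tool_rot: [3.141, -0.062, 0.001]
wrist_force: [-0.3, -0.0, -1.3]
gripper_width: 0.0159
```

```bash
python3 -c "
from h import *
SP=tcp_for(.03);go(SP,-2.3);c=snap('side','s10');w=snap('wrist','w10');t=snap('top','t10')
a=cv2.resize(c['image'][180:300,200:320,::-1],None,fx=4,fy=4,interpolation=2)
b=cv2.resize(w['image'][120:240,280:360,::-1],None,fx=4,fy=4,interpolation=2)
cv2.imwrite('pics/c10.png',np.hstack([a,b]))
h=cv2.cvtColor(w['image'],cv2.COLOR_RGB2HSV);m=cv2.inRange(h,(0,130,100),(6,255,255))
k,l,st,ce=cv2.connectedComponentsWithStats(m)
for i in range(1,k):
  if st[i,4]>10: print(st[i],ce[i],fray(w,*ce[i],.068))
"
```

```text
t 16.57 pos [0.5383 0.0505 0.1764] head -2.27 tilt 0.04 F [-0.26 -0.03 -1.33] w 0.0159
turn tool z 0.02614718325947285
shift after turn [-0.8  1.3 -0.3]
[307 158  22  19 323] [317.38390093 166.73993808] [0.59477383 0.0497835  0.068     ]
```

View pics/c10.png

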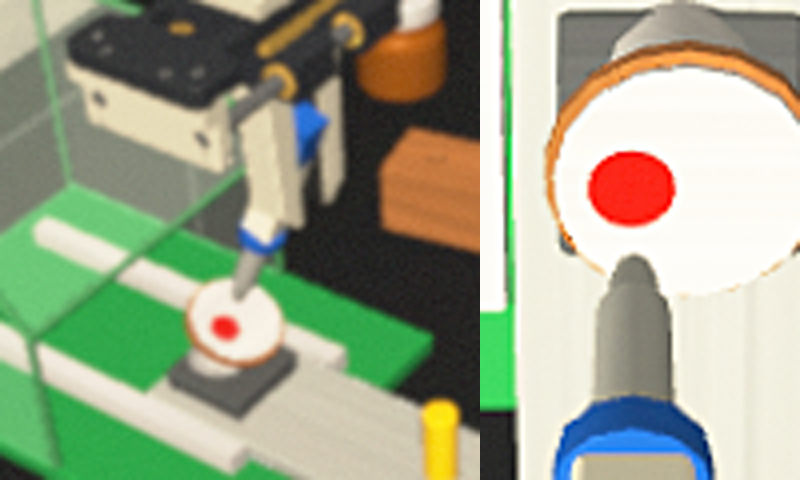

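Lateral alignment is good: tip at u≈318 and spot at u≈317. Approach along the normal, 20 mm first.

Emit:
{"fn": "send_rows", "kwargs": {
  "increments": [
    {"travel": [2.1, 0, 4.5], "turn": 0},
    {"travel": [2.1, 0, 4.5], "turn": 0},
    {"travel": [2.1, 0, 4.5], "turn": 0},
    {"travel": [2.1, 0, 4.5], "turn": 0},
    {"travel": [0, 0, 0], "turn": 0},
    {"travel": [0, 0, 0], "turn": 0},
    {"travel": [0, 0, 0], "turn": 0}
  ]
}}

```text
clock: 17.3
ee_pos: [0.5463, 0.0501, 0.1579]
tool_rot: [-3.141, 0.063, 0.001]
wrist_force: [0.1, -0.5, -1.0]
gripper_width: 0.0163
```

```bash
cat > look.py <<'E'
import sys
from h import *
go(tcp_for(float(sys.argv[2])),-2.3);k=sys.argv[1];c=snap('side','s'+k);w=snap('wrist','w'+k)
a=cv2.resize(c['image'][220:290,215:300,::-1],None,fx=5.6,fy=5.6,interpolation=2)[:390]
b=cv2.resize(w['image'][120:220,270:360,::-1],None,fx=3.9,fy=3.9,interpolation=2)
a=cv2.copyMakeBorder(a,0,b.shape[0]-a.shape[0] if b.shape[0]>a.shape[0] else 0,0,0,0);b=b[:a.shape[0]]
o=np.hstack([a,b]);o=o[:600,:800];cv2.imwrite('pics/c'+k+'.png',o);print(o.shape)
E
python3 look.py 11 .01
```

```text
t 17.3 pos [0.5463 0.0501 0.1579] head -2.29 tilt 0.03 F [ 0.14 -0.48 -1.04] w 0.0163
turn tool z 0.01457495476851145
shift after turn [-0.4  1.2 -0.7]
(390, 800, 3)
```

View pics/c11.png

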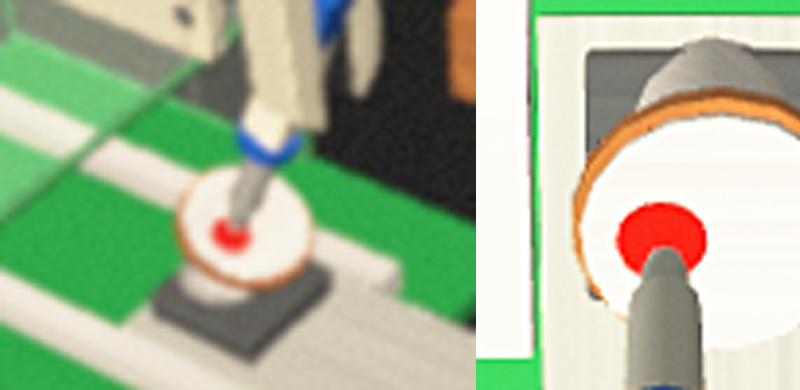

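The tip closes on the spot in both views. Continue in small steps.

Emit:
{"fn": "send_rows", "kwargs": {
  "increments": [
    {"travel": [0.8, 0, 1.8], "turn": 0},
    {"travel": [0.8, 0, 1.8], "turn": 0},
    {"travel": [0.8, 0, 1.8], "turn": 0},
    {"travel": [0.8, 0, 1.8], "turn": 0},
    {"travel": [0, 0, 0], "turn": 0},
    {"travel": [0, 0, 0], "turn": 0},
    {"travel": [0, 0, 0], "turn": 0}
  ]
}}

```text
clock: 17.98
ee_pos: [0.5495, 0.05, 0.1508]
tool_rot: [-3.141, 0.063, 0.0]
wrist_force: [-1.0, 0.1, 0.5]
gripper_width: 0.016
```

```bash
python3 look.py 12 0.002
```

```text
t 17.98 pos [0.5495 0.05   0.1508] head -2.28 tilt 0.01 F [-0.97  0.1   0.47] w 0.016
turn tool z 0.01791057745499325
shift after turn [-0.2  1.2 -0.5]
(390, 800, 3)
```

View pics/c12.png

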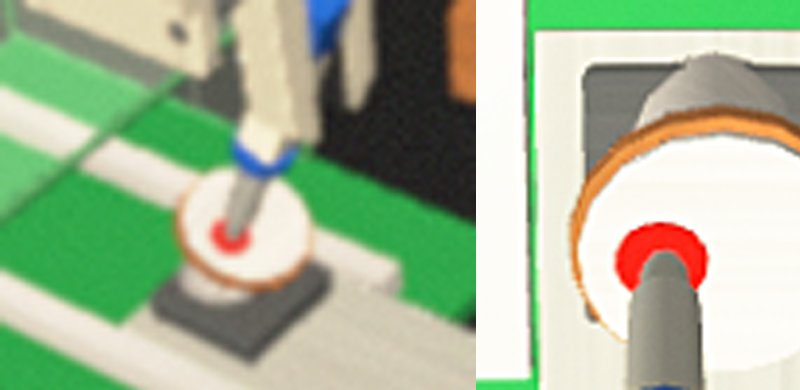

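Emit:
{"fn": "send_rows", "kwargs": {
  "increments": [
    {"travel": [0.8, 0, 1.8], "turn": 0},
    {"travel": [0, 0, 0], "turn": 0},
    {"travel": [0, 0, 0], "turn": 0},
    {"travel": [0, 0, 0], "turn": 0}
  ]
}}

```text
clock: 18.42
ee_pos: [0.5504, 0.0499, 0.1491]
tool_rot: [-3.141, 0.063, -0.0]
wrist_force: [-0.9, 0.5, 0.7]
gripper_width: 0.0155
```

Emit:
{"fn": "send_rows", "kwargs": {
  "increments": [
    {"travel": [0.8, 0, 1.8], "turn": 0},
    {"travel": [0, 0, 0], "turn": 0},
    {"travel": [0, 0, 0], "turn": 0},
    {"travel": [0, 0, 0], "turn": 0}
  ]
}}

```text
clock: 18.75
ee_pos: [0.5512, 0.0499, 0.1473]
tool_rot: [-3.141, 0.063, -0.0]
wrist_force: [-0.6, -0.6, 0.2]
gripper_width: 0.0159
```

Emit:
{"fn": "send_rows", "kwargs": {
  "increments": [
    {"travel": [0.8, 0, 1.8], "turn": 0},
    {"travel": [0, 0, 0], "turn": 0},
    {"travel": [0, 0, 0], "turn": 0},
    {"travel": [0, 0, 0], "turn": 0}
  ]
}}

```text
clock: 19.08
ee_pos: [0.552, 0.0499, 0.1455]
tool_rot: [-3.141, 0.063, -0.0]
wrist_force: [-0.4, -0.5, 1.6]
gripper_width: 0.0162
```

```bash
python3 look.py 13 -0.004
```

```text
t 19.08 pos [0.552  0.0499 0.1455] head -2.28 tilt 0.0 F [-0.42 -0.55  1.64] w 0.0162
turn tool z 0.017264123331835357
shift after turn [-0.1  1.2 -0.4]
(390, 800, 3)
```

View pics/c13.png

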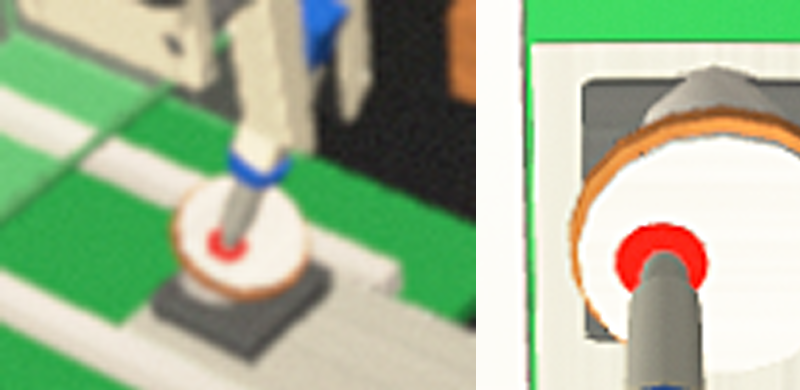

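Contact is confirmed: the disc now moves with the tip. Estimate the pad depth from the rim's shift between the wrist views.

```bash
cat > dep.py <<'E'
import sys
from h import *
def apex(c):
    h=cv2.cvtColor(c['image'],cv2.COLOR_RGB2HSV)
    m=cv2.inRange(h,(8,90,90),(20,255,255));m[:130]=0;m[200:]=0;m[:,:290]=0;m[:,:]*=1;m[:,385:]=0
    vs=[]
    for u in range(325,343):
        v=np.nonzero(m[:,u])[0]
        if len(v): vs.append((u,v[0]-.5,v[-1]+.5))
    a=np.array(vs);return a[:,0].mean(),np.median(a[:,1]),np.median(a[:,2])
r0=None
for n in sys.argv[1:]:
    c=np.load('pics/w%s.npz'%n);u,v1,v2=apex(c);v=v2
    if r0 is None: r0=fray(c,u,v,.0785);print('rim',r0,'u',u,v1,v2);continue
    o,d=rayd(c,u,v,True);# solve r0-t*NORM = o+s*d (x,z in XH plane)
    A=np.array([[-NORM@XH,-d@XH],[-NORM[2],-d[2]]]);b=np.array([(o-r0)@XH,(o-r0)[2]]);print(n,(u,v1,v2),'depth mm',1000*np.linalg.solve(A,b)[0])
# side: green/dark disc bottom rim
E
python3 dep.py 10 11 12 13
```

```text
rim [0.61632142 0.03790355 0.0785    ] u 333.5 130.5 136.5
11 (np.float64(333.5), np.float64(142.5), np.float64(148.5)) depth mm 1.3275200041579744
12 (np.float64(333.5), np.float64(147.5), np.float64(153.5)) depth mm 1.800879241405528
13 (np.float64(333.5), np.float64(147.5), np.float64(154.5)) depth mm 6.49393505086523
```

Depth is about 5–6 mm. Add 2 mm more, then hold and average the force.

Emit:
{"fn": "send_rows", "kwargs": {
  "increments": [
    {"travel": [0.8, 0, 1.8], "turn": 0},
    {"travel": [0, 0, 0], "turn": 0},
    {"travel": [0, 0, 0], "turn": 0},
    {"travel": [0, 0, 0], "turn": 0},
    {"travel": [0, 0, 0], "turn": 0},
    {"travel": [0, 0, 0], "turn": 0}
  ]
}}

```text
clock: 19.68
ee_pos: [0.5528, 0.0499, 0.1437]
tool_rot: [3.141, -0.063, 0.0]
wrist_force: [-0.9, 0.0, 0.6]
gripper_width: 0.0156
```

```bash
python3 look.py 14 -0.006; python3 dep.py 10 11 12 13 14; python3 dep.py 11 14; python3 -c "
from h import *
F=[]
for i in range(12):
  capture('wrist');s=r.sense();F.append(s['wrist_force'])
F=np.array(F);print(F.mean(0),F.std(0),s['clock'],s['ee_pos'])
s=snap('side','s15');t=snap('top','t15')
s=cv2.cvtColor(s['image'],cv2.COLOR_RGB2HSV)
m=cv2.inRange(s,(18,120,100),(36,255,255));k,l,st,ce=cv2.connectedComponentsWithStats(m)
for i in range(1,k):
  if 100<st[i,4]<250 and st[i,1]>250: print('knob px',ce[i],ray(np.load('pics/s15.npz'),*ce[i],.044))
"
```

```text
t 19.68 pos [0.5528 0.0499 0.1437] head -2.28 tilt 0.01 F [-0.91  0.    0.62] w 0.0156
turn tool z 0.017129185716731055
shift after turn [-0.1  1.2 -0.3]
(390, 800, 3)
rim [0.61632142 0.03790355 0.0785    ] u 333.5 130.5 136.5
11 (np.float64(333.5), np.float64(142.5), np.float64(148.5)) depth mm 1.3275200041579744
12 (np.float64(333.5), np.float64(147.5), np.float64(153.5)) depth mm 1.800879241405528
13 (np.float64(333.5), np.float64(147.5), np.float64(154.5)) depth mm 6.49393505086523
14 (np.float64(333.5), np.float64(147.5), np.float64(154.5)) depth mm 8.41075636917466
rim [0.61696226 0.03849601 0.0785    ] u 333.5 142.5 148.5
14 (np.float64(333.5), np.float64(147.5), np.float64(154.5)) depth mm 7.1237723455734345
[-0.42134997  0.08142389  1.29161526] [0.49728521 0.48971338 0.49941987] 20.3833 [0.55280547 0.04984312 0.14367271]
knob px [309.64204545 289.73863636] [0.46935076 0.04050046 0.044     ]
knob px [ 92.33928571 453.08928571] [0.56245007 0.47336186 0.044     ]
```

View pics/c14.png

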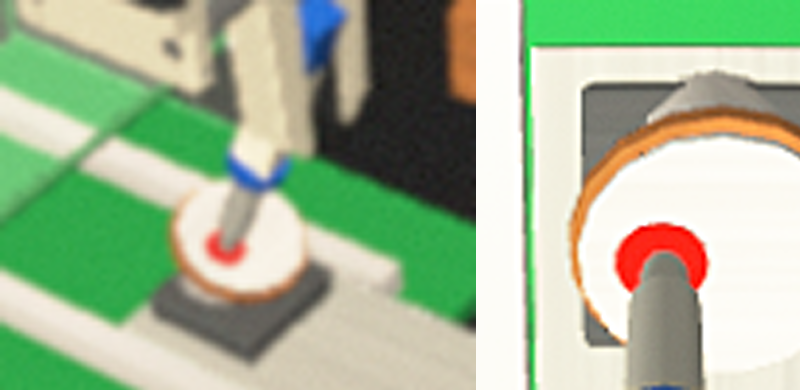

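View pics/s15.png

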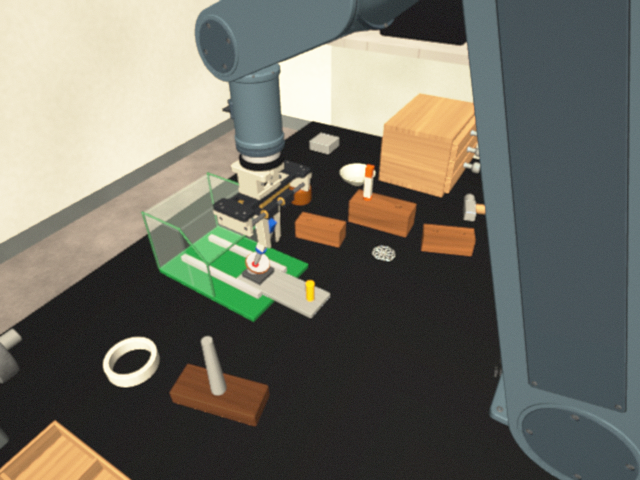

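Slide still at its stop (knob unchanged at x = 0.469), pad about 7 mm in, contact about 2.2–2.6 N, tip on the spot. Handing in.

```bash
python3 -c "
from h import *
print(close_job())"
```

```text
the job is handed in; nothing more can be done
None
```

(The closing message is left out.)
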